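# Clamp the housing and start the bench station

## Robot

A 6-joint arm with a two-finger parallel gripper is mounted at the origin on the work surface. World frame = base frame: x ahead of the robot, y to its left, z up, the work surface at z = 0. Lengths are in mm, angles in rad, forces in N, time in s.
With the tool pointing down it reaches from about 250 to 775 mm from the base axis. Payload 8.9 kg.
Tool frame: the origin (TCP) lies at the very end of the fingers, on their centre line; the grasp point (between the pads) lies bot.pinch_z behind it (bot.pinch_z is the distance from the TCP to the grasp point, in mm); x points along the fingers, z is the direction in which the jaws open and shut, and the axes are right-handed (so a half turn about x gives the same grasp; the last joint's range is limited). The gripper opens to 85 mm and grips with 20 to 120 N. Pads are 22 mm wide; open, the fingers measure 114 mm over their backs; the gripper's body (76 mm by 85 mm) begins 54 mm behind the grasp point. The pads swing forward as they close: fully open they stand 13 mm farther back than shut.
Start: joints at [-1.268, 0.291, -0.153, 1.127, 0, 1.431], TCP at [224.474, -474.589, 231.305] pointing down, gripper open.
Joint ranges: [-2.52, 2.52], [-0.91, 1.74], [-1.3, 1.37], [-1.96, 2.02], [-1.52, 1.47], [-3.14, 3.14]. Speed limits (rad/s): [2.22, 2.22, 2.79, 3.14, 3.14, 3.14].

## Interface

Orientations are given as a unit quaternion [w, x, y, z].
In Python, from workcell import bot, capture, job, look_for, cut_out, mark_of gives the robot as it stands. The module is installed in compiled form; this text tells all that it offers.
- The arm moves only by the shell command python3 -m creep 'ROWS' [FORCE]. ROWS is JSON, a list of rows, each an object of numbers: "x", "y", "z": the shift along the world's x, y, z in units of 25 mm (1.0 is 25 mm); "spin": the turn about the world's z in units of 6 degrees (1.0 is 6 degrees); "hand": the opening, from 0 (shut) to 1 (fully open). In form: [{"x": .., "y": .., "z": .., "spin": .., "hand": ..}, ...]. A call has 1 to 8 rows; each row is the pose to reach, as a shift and turn from the pose measured when the call began; what a row does not reach only later rows make up. A row lasts 1/12 s, in which the tool goes at most 41.7 mm and 7.16 degrees, less where a joint would pass 70% of its speed; a pose out of reach is approached as far as the arm can. A call with a gripper value outside its range is refused whole. The fingers move at their own pace and stop on an object; FORCE is the grip in N (left out, the last holds). Time passes only in rows, so rows that repeat a pose let the fingers close. It gives the time, the measured TCP pose, the force and the opening at its end, in the units of the state.
- bot.get_state(): the state, without advancing time (a new reading comes with each control period).
- capture(name): name is "scene" or "top" or "wrist"; returns a dict with "image" (420x560x3 uint8, red, green, blue), "range_z" (420x560 float32, mm along the optical axis (not along the pixel's ray), 0 where there is no reading), "camera_matrix" (3x3 intrinsics, pixels), "T" (4x4, takes a point from camera to world coordinates). Camera axes: x right, y up, looking along -z (the intrinsics and any distortion apply to the point x, -y, -z); pixel columns grow to the right and rows downward; lengths in mm; the calibration is good to about 2 mm. A picture is of the moment at which its call begins.
- job.finish_job(): hands the job in, once; it reports no verdict.
Trained networks look in a picture, given as the dict that the camera call returned (one of the last four; its "shot" number tells which), for a name from the list of things; names that differ only in an ending like _2 or _b are one class to them, and where a whole thing is asked for, a point or a joint stands for the part that bears it (a point fixed in the world has none). Each returns a list of dicts, best first, with "conf" (0 to 1); they miss things now and then, are a little off and sometimes report something else, mostly with a low value. They report only what shows in the picture. A call takes as long as a camera call.
- look_for(picture, label): "xy" ([column, row] in pixels, amid what is visible of it).
- cut_out(picture, label): "mask" (420x560 bool, what is visible of it) and "xy" ([column, row] in pixels, amid what is visible of it).
- mark_of(picture, label): "xy" ([column, row] in pixels: a listed point, or the origin of a listed thing).
The state is a dict: "t": time; "joint_pos": joint angles; "qvel": joint speeds; "effort": joint torques, N m; "position": TCP position; "orientation": TCP orientation; "contact_force": force on the tool from outside, world axes, zero at the start; "moment": the same for the moment, N m; "finger_gap": finger opening in mm.
Only numpy, scipy, OpenCV 4.12 (cv2) and the standard library are available. Lean on these libraries where they do the work, as an engineer would, in place of code of your own. Each camera call takes 0.05 s, during which the arm holds its last target. There are 200 camera calls.

## Task

Run a cycle at the assembly station, by pushing and pressing only (closed fingers will do): push the nest's raised hold-down lever all the way down over the grey housing, then press the raised end of the rocker switch fully down, then press the round mushroom button fully down and let it come back up. Leave the box with the square key unpressed, and pick nothing up: do not move the housing out of its seat or disturb the loose things on the bench.

Things in the scene. Friction and masses are not known exactly. Their poses are not given: they have to be found in the camera images.
- nest: Fixed aluminium nest, base plate 180 x 100 x 18 mm, with a low black frame round the housing and, at its +x end (the end farther from the robot), two steel ears that carry the hold-down lever. Origin at the centre of the underside, x along the lever's hinge-to-nest line (the lever reaches from the hinge towards -x), z up. The highest fixed part, the ears, is 75 mm above the bench.
- lever (a joint): Hold-down lever: a flat steel bar 22 mm wide and 8 mm thick that runs from the hinge 145 mm towards the nest's -x, with a black finger plate 34 x 32 mm at its end and a rubber foot that comes to stand over the housing. Angle in rad above level: 0 is fully down (a stop; the bar is then level), it starts raised at 0.42 to 0.60. A stiff hinge: the lever stays where it is left and needs about 1 to 2 N at the pressing point, in every position.
- lever_pivot (a point): The lever's hinge axis, 66 mm above the bench, on the nest's centre line, 65 mm from the nest's origin along its +x; it does not move. The bar's top face is 4 mm above this height when the lever is fully down.
- lever_press (a point): Point on the lever's top face, 105 mm from the hinge axis along the bar, on its centre line; it moves with the lever. At rest fully down it is 70 mm above the bench. A fingertip that goes straight down on the bar, 90 to 110 mm horizontally from the pivot, pushes the lever all the way home.
- housing: Loose grey moulded sensor housing, 60 x 40 x 28 mm, about 90 g, with a round collar on top, sitting in the nest's frame. Origin at the centre of its underside. It stays in the nest.
- rocker_box: Fixed grey box, 84 x 66 x 50 mm, that carries the rocker switch on its top. Origin at the centre of its underside; x along the rocker's length (its raised end at the start is the +x end, above the short black cable gland that sticks 12 mm out of that side of the box), z up.
- rocker (a joint): Angle of the rocker switch, a white paddle 60 mm long and 34 mm wide, shallow V shape, hinged in its middle 60 mm above the bench, across the box. 0: off, the end at the box's +x stands up; 0.44: on, the +x end is fully down (a stop) and the other end stands up. It starts at 0, stays where it is left, and needs about 2 N 20 mm from the hinge.
- rocker_raised (a point): Point on the face of the rocker's half that stands up at the start, 21 mm from the hinge, on the centre line; it moves with the rocker. It starts about 71 mm above the bench and 18 mm from the box's centre, and ends 62 mm above the bench and 21 mm from the box's centre, the half's face then level.
- start_box: Fixed grey box, 84 x 66 x 50 mm, that carries the large round white mushroom button at the centre of its top. Origin at the centre of its underside.
- start (a joint): Travel of the mushroom button, m downward: 0 up, 0.008 fully down (a stop). Springs back; 1.2 N starts it and 4 N holds it fully down.
- start_top (a point): Centre of the mushroom button's top face, 76 mm above the bench when up; white head 48 mm in diameter. Moves with the button.
- key_box: Fixed grey box, 84 x 66 x 50 mm, that carries the small white square key at the centre of its top, 22 mm square, its face 66 mm above the bench. Not to be pressed. Origin at the centre of its underside.
- key (a joint): Travel of the square key, m downward: 0 up, 0.006 fully down. Springs back. Leave it alone.
- spare: Loose spare housing, just like the one in the nest, 60 x 40 x 28 mm, on the bench. Origin at the centre of its underside. Leave it.
- screwdriver: Loose screwdriver lying on the bench, 150 mm long. Leave it.
- jar: Loose closed jar, 52 mm in diameter, 75 mm tall. Origin at the centre of its underside. Leave it.

How it is judged:
By the outcome, as a careful person would: the job done as asked, in the order asked, and still so for the second after the job is handed in, with the robot touching nothing.
It also fails if it takes over 58 s, if anything falls off the work surface, if the arm or the gripper's body presses on something with over 40 N, if the wrist force passes 120 N, or if a joint passes its speed limit or range.

## Working session

There is one attempt and no reset: what is moved stays moved. The work goes in short steps, Python scripts to look and compute and a shell command to move; the robot and the scene stay as the last step left them, time stands still between calls to the robot, and variables do not carry over. Pictures are saved under pics/ and viewed, about 8 in all and at most 12, crops included, and the job is handed in when it is done.

```bash
mkdir -p pics; cat > h.py <<'E'
import numpy as np, cv2
from workcell import bot, capture, job, look_for, cut_out, mark_of
def world(p,uv,z=None):
    K=p["camera_matrix"];T=p["T"];u,v=uv
    d=np.array([(u-K[0,2])/K[0,0],-(v-K[1,2])/K[1,1],-1.])
    if z is None:
        r=p["range_z"][int(round(v)),int(round(u))]; return (T@np.r_[d*r,1])[:3]
    w=T[:3,:3]@d; return T[:3,3]+w*(z-T[2,3])/w[2]
E
cat > a.py <<'E'
from h import *
Z=dict(nest=0,lever_press=None,lever_pivot=66,rocker_box=0,rocker_raised=71,start_box=0,start_top=76,key_box=0,key=None,housing=18,spare=0,jar=0,screwdriver=None)
for c in("top","scene"):
    p=capture(c);cv2.imwrite(f"pics/{c}1.png",p["image"][:,:,::-1])
    print(c,p["T"].round(2).tolist())
    for n,z in Z.items():
        f=mark_of if n not in("key","screwdriver") else look_for
        for r in f(p,n)[:2]:
            print(n,round(r["conf"],2),np.round(r["xy"]),world(p,r["xy"],z).round(), world(p,r["xy"]).round())
s=bot.get_state();print(s["t"],s["position"],s["orientation"],s["finger_gap"],bot.pinch_z)
E
python3 a.py
```

```text
top [[-0.0, 1.0, -0.06, 489.52], [-1.0, -0.0, 0.01, 4.3], [0.01, 0.06, 1.0, 915.83], [0.0, 0.0, 0.0, 1.0]]
nest 0.85 [190. 192.] [579. 152.   0.] [575. 145.  46.]
nest 0.54 [172. 154.] [653. 190.   0.] [640. 174.  76.]
lever_press 0.75 [179. 200.] [552. 152. 123.] [552. 152. 123.]
lever_pivot 0.93 [172. 154.] [643. 176.  66.] [641. 174.  76.]
rocker_box 0.66 [304. 244.] [474. -71.   0.] [475. -66.  61.]
rocker_raised 0.9 [303. 237.] [489. -65.  71.] [489. -64.  73.]
start_box 0.77 [404. 217.] [ 528. -269.    0.] [ 525. -248.   72.]
start_top 0.87 [418. 218.] [ 524. -272.   76.] [ 524. -272.   75.]
key_box 0.74 [300. 163.] [637. -65.   0.] [626. -60.  67.]
key 0.59 [300. 155.] [640. -59.  69.] [640. -59.  69.]
housing 0.84 [188. 196.] [568. 154.  18.] [566. 150.  46.]
housing 0.41 [172. 155.] [648. 186.  18.] [638. 175.  76.]
spare 0.89 [124. 291.] [384. 280.   0.] [388. 271.  29.]
jar 0.61 [408. 135.] [ 692. -281.    0.] [ 681. -266.   48.]
screwdriver 0.61 [420. 293.] [ 382. -289.   27.] [ 382. -289.   27.]
scene [[-0.15, -0.7, 0.7, 1107.7], [0.99, -0.1, 0.12, 85.4], [-0.01, 0.71, 0
[... 511 characters left out ...]
266.   76.] [ 524. -266.   76.]
key_box 0.73 [250. 279.] [635. -58.   0.] [671. -47.  51.]
key 0.48 [249. 264.] [649. -52.  67.] [649. -52.  67.]
key 0.3 [368. 270.] [639. 160.  75.] [639. 160.  75.]
housing 0.97 [363. 258.] [566. 157.  18.] [585. 155.  41.]
housing 0.54 [157. 204.] [ 476. -304.   18.] [ 532. -269.   76.]
spare 0.86 [418. 204.] [375. 281.   0.] [400. 275.  23.]
jar 0.95 [125. 291.] [ 696. -289.   -0.] [ 716. -272.   32.]
jar 0.67 [420. 208.] [388. 283.   0.] [413. 276.  23.]
screwdriver 0.86 [179. 180.] [ 392. -280.   23.] [ 392. -280.   23.]
1.4 [ 224.45301418 -474.60206324  231.30202014] [ 0.59738693  0.37831077  0.59740509 -0.37830805] 85.32068277663531 18.700000000000003
```

View pics/top1.png

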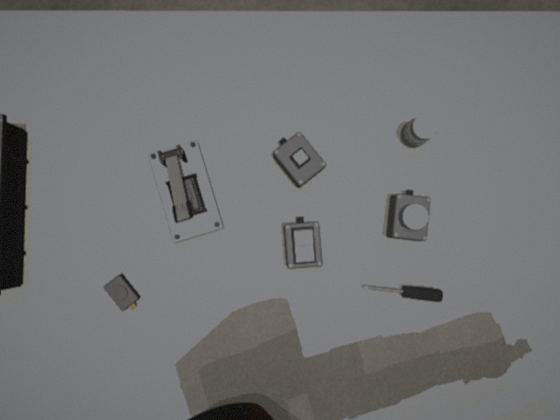

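View pics/scene1.png

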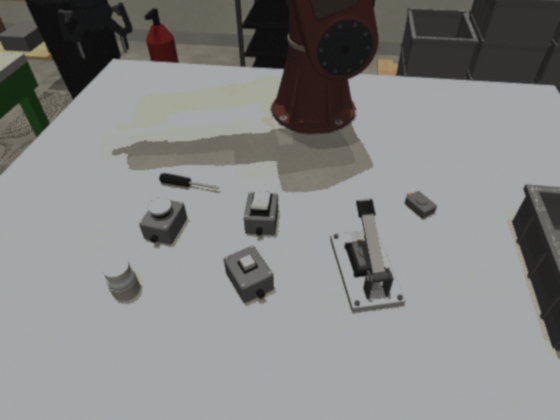

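The top view shows the nest with the lever running from the ears at (172,154) to the finger plate at (181,218). The rocker is at (303,244) with its gland at the far (+x) side, the button at (414,217), the key box at (300,158), and a clear bench between them. The scene view agrees, with the lever raised. I'll take the pivot as about (643,180) and press the lever at about (548,151).

```bash
R='{"x":13,"y":25,"z":0,"spin":26,"hand":0}'; python3 -m creep '[{"x":13,"y":25,"z":0,"spin":26,"hand":0},{"x":13,"y":25,"z":0,"spin":26,"hand":0},{"x":13,"y":25,"z":0,"spin":26,"hand":0},{"x":13,"y":25,"z":0,"spin":26,"hand":0},{"x":13,"y":25,"z":0,"spin":26,"hand":0},{"x":13,"y":25,"z":0,"spin":26,"hand":0},{"x":13,"y":25,"z":0,"spin":26,"hand":0},{"x":13,"y":25,"z":0,"spin":26,"hand":0}]'
```

```text
t: 2.07
position: [378.8, -177.0, 231.6]
orientation: [0.706, 0.043, 0.706, -0.044]
contact_force: [1.7, -0.9, 0.4]
finger_gap: -0.3
```

```bash
python3 -m creep '[{"x":6.8,"y":13.1,"z":0,"spin":16.3,"hand":0},{"x":6.8,"y":13.1,"z":0,"spin":16.3,"hand":0},{"x":6.8,"y":13.1,"z":0,"spin":16.3,"hand":0},{"x":6.8,"y":13.1,"z":0,"spin":16.3,"hand":0},{"x":6.8,"y":13.1,"z":0,"spin":16.3,"hand":0},{"x":6.8,"y":13.1,"z":0,"spin":16.3,"hand":0},{"x":6.8,"y":13.1,"z":0,"spin":16.3,"hand":0},{"x":6.8,"y":13.1,"z":0,"spin":16.3,"hand":0}]'
```

```text
t: 2.73
position: [532.1, 119.4, 231.6]
orientation: [0.64, -0.3, 0.64, 0.3]
contact_force: [1.4, -1.2, 0.5]
finger_gap: 0.1
```

```bash
cat > b.py <<'E'
from h import *
p=capture("wrist");cv2.imwrite("pics/w1.png",p["image"][:,:,::-1])
for n,z in dict(lever_press=None,lever_pivot=66,housing=18,nest=0).items():
    for r in mark_of(p,n)[:2]: print(n,round(r["conf"],2),np.round(r["xy"]),world(p,r["xy"],z).round(), world(p,r["xy"]).round())
print(bot.get_state()["position"],bot.get_state()["orientation"])
E
python3 b.py
```

```text
lever_press 0.17 [382. 227.] [637. 178.  75.] [637. 178.  75.]
lever_pivot 0.68 [379. 228.] [640. 176.  66.] [636. 175.  74.]
housing 0.84 [319. 181.] [565. 154.  18.] [536. 159. 128.]
housing 0.22 [330. 183.] [576. 163.  18.] [567. 163.  46.]
nest 0.87 [326. 184.] [579. 158.   0.] [543. 162. 124.]
nest 0.25 [ 15. 261.] [ 384. -258.    0.] [ 388. -238.   18.]
[531.14494238 117.09903883 231.24369541] [ 0.64099006 -0.29814681  0.64131714  0.29824914]
```

```bash
python3 -m creep '[{"x":0.6,"y":1.25,"z":0,"spin":2,"hand":0},{"x":0.6,"y":1.25,"z":-0.5,"spin":4,"hand":0},{"x":0.6,"y":1.25,"z":-1,"spin":6.8,"hand":0},{"x":0.6,"y":1.25,"z":-2,"spin":6.8,"hand":0},{"x":0.6,"y":1.25,"z":-2.8,"spin":6.8,"hand":0},{"x":0.6,"y":1.25,"z":-2.8,"spin":6.8,"hand":0},{"x":0.6,"y":1.25,"z":-2.8,"spin":6.8,"hand":0},{"x":0.6,"y":1.25,"z":-2.8,"spin":6.8,"hand":0}]'; python3 - <<'E'
from h import *
p=capture("scene");cv2.imwrite("pics/s2.png",cv2.resize(p["image"][130:340,280:500,::-1],None,fx=2.8,fy=2.8))
E
```

```text
t: 3.65
position: [546.1, 147.2, 161.7]
orientation: [-0.498, 0.502, -0.498, -0.502]
contact_force: [0.6, 0.5, -0.1]
finger_gap: -0.4
```

View pics/s2.png

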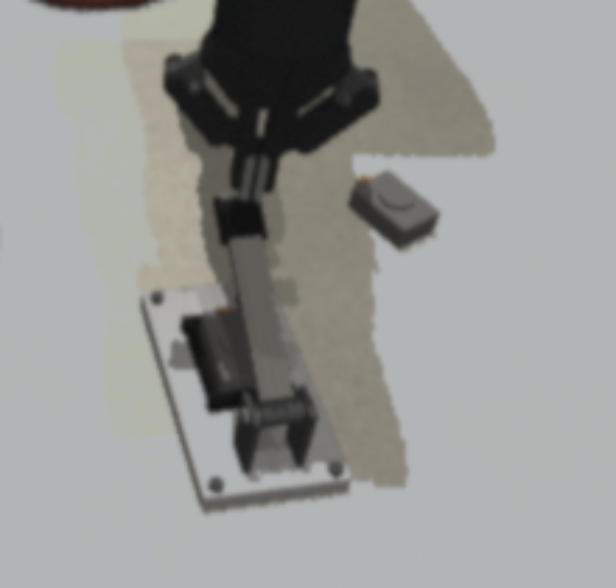

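The closed fingers at crop (255,180) are in line with the lever, just above its end. I'll press straight down.

```bash
python3 -m creep '[{"z":-0.5,"hand":0},{"z":-1,"hand":0},{"z":-1.4,"hand":0},{"z":-1.8,"hand":0},{"z":-2.2,"hand":0},{"z":-2.5,"hand":0},{"z":-2.8,"hand":0},{"z":-3.1,"hand":0}]'; python3 -m creep '[{"z":-0.1,"hand":0},{"z":-0.2,"hand":0},{"z":-0.3,"hand":0},{"z":-0.4,"hand":0},{"z":-0.4,"hand":0}]'
```

```text
invalid input at $[0]: expected keys x, y, z, spin, hand
invalid input at $[0]: expected keys x, y, z, spin, hand
```

```bash
python3 -m creep '[{"x":0,"y":0,"z":-0.5,"spin":0,"hand":0},{"x":0,"y":0,"z":-1,"spin":0,"hand":0},{"x":0,"y":0,"z":-1.4,"spin":0,"hand":0},{"x":0,"y":0,"z":-1.8,"spin":0,"hand":0},{"x":0,"y":0,"z":-2.2,"spin":0,"hand":0},{"x":0,"y":0,"z":-2.5,"spin":0,"hand":0},{"x":0,"y":0,"z":-2.8,"spin":0,"hand":0},{"x":0,"y":0,"z":-3.1,"spin":0,"hand":0}]'; python3 -m creep '[{"x":0,"y":0,"z":-0.1,"spin":0,"hand":0},{"x":0,"y":0,"z":-0.2,"spin":0,"hand":0},{"x":0,"y":0,"z":-0.3,"spin":0,"hand":0},{"x":0,"y":0,"z":-0.3,"spin":0,"hand":0}]'
```

```text
t: 4.37
position: [546.5, 147.5, 84.0]
orientation: [-0.498, 0.502, -0.498, -0.501]
contact_force: [-0.5, -0.7, 1.3]
finger_gap: 0.2
t: 4.7
position: [546.5, 147.5, 76.2]
orientation: [-0.498, 0.502, -0.498, -0.501]
contact_force: [-0.4, 0.4, 0.0]
finger_gap: 0.2
```

```bash
python3 -m creep '[{"x":0,"y":0,"z":-0.1,"spin":0,"hand":0},{"x":0,"y":0,"z":-0.2,"spin":0,"hand":0},{"x":0,"y":0,"z":-0.25,"spin":0,"hand":0},{"x":0,"y":0,"z":-0.25,"spin":0,"hand":0}]';python3 -m creep '[{"x":0,"y":0,"z":-0.05,"spin":0,"hand":0},{"x":0,"y":0,"z":-0.1,"spin":0,"hand":0},{"x":0,"y":0,"z":-0.1,"spin":0,"hand":0}]'
```

```text
t: 5.03
position: [546.6, 147.5, 70.1]
orientation: [-0.499, 0.502, -0.498, -0.501]
contact_force: [0.1, 0.5, 0.9]
finger_gap: 0.0
t: 5.28
position: [546.8, 147.5, 69.7]
orientation: [-0.499, 0.502, -0.498, -0.501]
contact_force: [-8.8, -1.0, 25.3]
finger_gap: 0.1
```

The stop came at z = 69.7 with 25 N. I'll rise and check the lever.

```bash
python3 -m creep '[{"x":0,"y":0,"z":0.5,"spin":0,"hand":0},{"x":0,"y":0,"z":1.5,"spin":0,"hand":0},{"x":0,"y":0,"z":3,"spin":0,"hand":0},{"x":0,"y":0,"z":3,"spin":0,"hand":0}]'; python3 -m creep '[{"x":-0.5,"y":-1.5,"z":0,"spin":0,"hand":0},{"x":-1,"y":-3,"z":0,"spin":0,"hand":0},{"x":-1.5,"y":-4.5,"z":0,"spin":0,"hand":0},{"x":-2,"y":-6,"z":0,"spin":0,"hand":0},{"x":-2.2,"y":-7,"z":0,"spin":0,"hand":0},{"x":-2.2,"y":-7,"z":0,"spin":0,"hand":0}]'; python3 - <<'E'
from h import *
for c in("scene","top","wrist"):
    p=capture(c)
    if c=="scene": cv2.imwrite("pics/s3.png",cv2.resize(p["image"][150:340,210:480,::-1],None,fx=2.8,fy=2.8))
    print(c)
    for n,z in dict(lever_press=70,rocker_raised=71,rocker_box=0,key_box=0,housing=18).items():
        for r in mark_of(p,n)[:1]: print(n,round(r["conf"],2),np.round(r["xy"]),world(p,r["xy"],z).round(), world(p,r["xy"]).round())
E
```

```text
t: 5.62
position: [550.1, 148.1, 150.7]
orientation: [-0.501, 0.504, -0.495, -0.499]
contact_force: [1.7, 0.3, 1.1]
finger_gap: -0.0
t: 6.12
position: [494.3, -30.8, 150.8]
orientation: [-0.502, 0.504, -0.497, -0.498]
contact_force: [0.3, -0.3, 0.6]
finger_gap: 0.1
scene
lever_press 0.75 [362. 228.] [535. 148.  70.] [536. 148.  71.]
rocker_raised 0.54 [258. 206.] [502. -64.  71.] [506. -63.  75.]
rocker_box 0.82 [261. 223.] [482. -65.   0.] [519. -57.  39.]
key_box 0.8 [247. 282.] [642. -62.  -0.] [677. -51.  50.]
housing 0.88 [365. 261.] [572. 162.  18.] [593. 159.  43.]
top
lever_press 0.78 [184. 209.] [540. 152.  70.] [540. 152.  70.]
rocker_raised 0.68 [189. 188.] [579. 143.  71.] [582. 147.  44.]
key_box 0.83 [298. 160.] [642. -61.   0.] [631. -56.  67.]
housing 0.61 [187. 197.] [566. 157.  18.] [562. 147.  73.]
wrist
lever_press 0.82 [479. 265.] [542. 146.  70.] [541. 145.  71.]
rocker_raised 0.59 [449. 260.] [536. 119.  71.] [552. 138.  42.]
rocker_box 0.83 [241. 172.] [476. -67.   0.] [462. -59.  63.]
key_box 0.67 [253. 308.] [642. -59.   0.] [483. -37. 203.]
housing 0.81 [449. 262.] [568. 153.  18.] [555. 138.  41.]
```

View pics/s3.png

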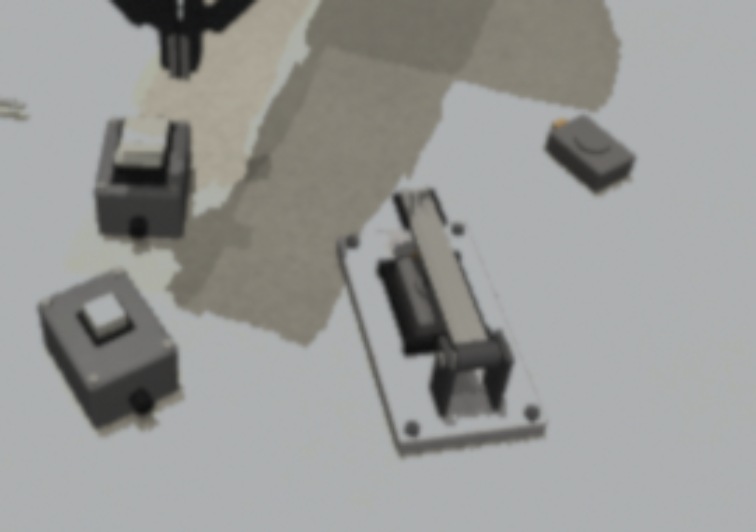

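The lever lies level, with the press point measured at z = 70–71 and the housing in its seat. The rocker's far half still stands up at crop (145,150). Its target is about (496,-66).

```bash
python3 -m creep '[{"x":0.07,"y":-0.8,"z":0,"spin":0,"hand":0},{"x":0.07,"y":-1.42,"z":0,"spin":0,"hand":0},{"x":0.07,"y":-1.42,"z":-0.6,"spin":0,"hand":0},{"x":0.07,"y":-1.42,"z":-1.4,"spin":0,"hand":0},{"x":0.07,"y":-1.42,"z":-2.2,"spin":0,"hand":0},{"x":0.07,"y":-1.42,"z":-2.6,"spin":0,"hand":0},{"x":0.07,"y":-1.42,"z":-2.6,"spin":0,"hand":0}]'; python3 -m creep '[{"x":0,"y":0,"z":-0.2,"spin":0,"hand":0},{"x":0,"y":0,"z":-0.4,"spin":0,"hand":0},{"x":0,"y":0,"z":-0.6,"spin":0,"hand":0},{"x":0,"y":0,"z":-0.75,"spin":0,"hand":0},{"x":0,"y":0,"z":-0.75,"spin":0,"hand":0}]'
```

```text
t: 7.6
position: [495.2, -62.1, 83.7]
orientation: [-0.501, 0.503, -0.496, -0.5]
contact_force: [-0.7, -0.2, -0.5]
finger_gap: 0.1
t: 8.02
position: [495.2, -62.1, 64.6]
orientation: [-0.501, 0.503, -0.496, -0.5]
contact_force: [-0.5, 0.4, 0.6]
finger_gap: -0.4
```

```bash
python3 -m creep '[{"x":0,"y":0,"z":-0.05,"spin":0,"hand":0},{"x":0,"y":0,"z":-0.1,"spin":0,"hand":0},{"x":0,"y":0,"z":-0.13,"spin":0,"hand":0},{"x":0,"y":0,"z":-0.13,"spin":0,"hand":0}]'
```

```text
t: 8.35
position: [495.4, -62.1, 62.0]
orientation: [-0.501, 0.503, -0.496, -0.5]
contact_force: [-1.0, 0.6, 7.4]
finger_gap: -0.3
```

```bash
python3 -m creep '[{"x":0,"y":0,"z":-0.05,"spin":0,"hand":0},{"x":0,"y":0,"z":-0.08,"spin":0,"hand":0},{"x":0,"y":0,"z":-0.08,"spin":0,"hand":0}]'; python3 -m creep '[{"x":0,"y":0,"z":0.5,"spin":0,"hand":0},{"x":0,"y":0,"z":1.5,"spin":0,"hand":0},{"x":0,"y":0,"z":2.5,"spin":0,"hand":0},{"x":0,"y":0,"z":2.5,"spin":0,"hand":0}]'; python3 -m creep '[{"x":0.3,"y":-1.5,"z":0,"spin":0,"hand":0},{"x":0.6,"y":-3,"z":0,"spin":0,"hand":0},{"x":0.9,"y":-4.5,"z":0,"spin":0,"hand":0},{"x":1,"y":-6,"z":0,"spin":0,"hand":0},{"x":1,"y":-6,"z":0,"spin":0,"hand":0}]'; python3 - <<'E'
from h import *
for c in("scene","top","wrist"):
    p=capture(c)
    if c=="scene": cv2.imwrite("pics/s4.png",cv2.resize(p["image"][150:320,100:330,::-1],None,fx=3.2,fy=3.2))
    print(c)
    for n,z in dict(start_top=76,start_box=0,rocker_raised=62).items():
        for r in mark_of(p,n)[:1]: print(n,round(r["conf"],2),np.round(r["xy"]),world(p,r["xy"],z).round(), world(p,r["xy"]).round())
E
```

```text
t: 8.6
position: [495.5, -62.1, 61.8]
orientation: [-0.501, 0.503, -0.496, -0.5]
contact_force: [-7.6, 1.2, 27.1]
finger_gap: 0.1
t: 8.93
position: [497.9, -62.8, 128.3]
orientation: [-0.502, 0.505, -0.495, -0.498]
contact_force: [1.6, -0.5, 0.3]
finger_gap: 0.0
t: 9.35
position: [523.6, -219.0, 128.0]
orientation: [-0.502, 0.505, -0.496, -0.496]
contact_force: [-1.5, -0.0, -0.0]
finger_gap: -0.0
scene
start_top 0.91 [158. 205.] [ 533. -266.   76.] [ 534. -265.   77.]
start_box 0.72 [166. 228.] [ 527. -268.    0.] [ 570. -242.   49.]
rocker_raised 0.98 [258. 208.] [498. -64.  62.] [499. -64.  64.]
top
start_box 0.76 [407. 217.] [ 529. -276.    0.] [ 514. -172.  341.]
rocker_raised 0.84 [306. 234.] [494. -70.  62.] [494. -70.  64.]
wrist
start_top 0.84 [198. 234.] [ 529. -272.   76.] [ 528. -272.   77.]
start_box 0.84 [222. 200.] [ 527. -269.    0.] [ 511. -259.   51.]
rocker_raised 0.77 [479. 185.] [494. -66.  62.] [493. -66.  62.]
```

View pics/s4.png

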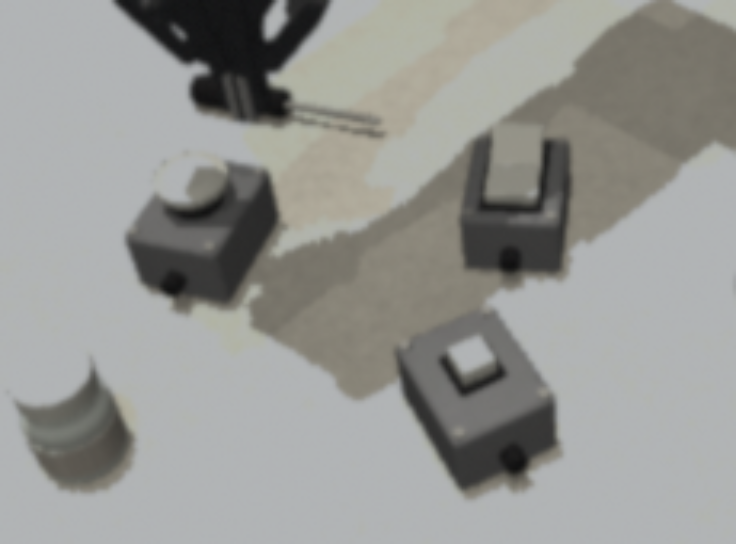

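The rocker's far half now lies level at crop (520,185), with z measured at 62–64. The mushroom button, at crop (190,180), is at about (528,-269).

```bash
python3 -m creep '[{"x":0.15,"y":-1,"z":0,"spin":0,"hand":0},{"x":0.15,"y":-2,"z":0,"spin":0,"hand":0},{"x":0.15,"y":-2,"z":-0.8,"spin":0,"hand":0},{"x":0.15,"y":-2,"z":-1.6,"spin":0,"hand":0},{"x":0.15,"y":-2,"z":-1.6,"spin":0,"hand":0}]'
```

```text
t: 10.37
position: [524.7, -261.3, 85.1]
orientation: [-0.501, 0.504, -0.495, -0.5]
contact_force: [-1.6, 0.7, -0.8]
finger_gap: -0.2
```

```bash
python3 -m creep '[{"x":0.1,"y":-0.3,"z":0,"spin":0,"hand":0},{"x":0.1,"y":-0.3,"z":-0.2,"spin":0,"hand":0},{"x":0.1,"y":-0.3,"z":-0.4,"spin":0,"hand":0},{"x":0.1,"y":-0.3,"z":-0.55,"spin":0,"hand":0},{"x":0.1,"y":-0.3,"z":-0.65,"spin":0,"hand":0},{"x":0.1,"y":-0.3,"z":-0.68,"spin":0,"hand":0},{"x":0.1,"y":-0.3,"z":-0.68,"spin":0,"hand":0}]'; python3 -m creep '[{"x":0,"y":0,"z":-0.05,"spin":0,"hand":0},{"x":0,"y":0,"z":-0.05,"spin":0,"hand":0}]'
```

```text
t: 10.95
position: [527.8, -269.2, 68.6]
orientation: [-0.501, 0.504, -0.495, -0.499]
contact_force: [1.5, -1.9, 3.2]
finger_gap: 0.2
t: 11.12
position: [527.8, -269.2, 68.1]
orientation: [-0.501, 0.504, -0.495, -0.499]
contact_force: [-0.3, -0.8, 6.8]
finger_gap: -0.1
```

```bash
python3 -m creep '[{"x":0,"y":0,"z":-0.06,"spin":0,"hand":0},{"x":0,"y":0,"z":-0.08,"spin":0,"hand":0},{"x":0,"y":0,"z":-0.08,"spin":0,"hand":0}]'; python3 -m creep '[{"x":0,"y":0,"z":0.3,"spin":0,"hand":0},{"x":0,"y":0,"z":1,"spin":0,"hand":0},{"x":0,"y":0,"z":2.5,"spin":0,"hand":0},{"x":0,"y":0,"z":4,"spin":0,"hand":0},{"x":0,"y":0,"z":4,"spin":0,"hand":0}]'; python3 -m creep '[{"x":-1,"y":1,"z":0,"spin":0,"hand":0},{"x":-2,"y":2,"z":0,"spin":0,"hand":0},{"x":-3,"y":2,"z":0,"spin":0,"hand":0},{"x":-4,"y":2,"z":0,"spin":0,"hand":0},{"x":-4,"y":2,"z":0,"spin":0,"hand":0},{"x":-4,"y":2,"z":0,"spin":0,"hand":0}]'; python3 - <<'E'
from h import *
p=capture("scene");cv2.imwrite("pics/s5.png",cv2.resize(p["image"][140:340,90:480,::-1],None,fx=2,fy=2))
for n,z in dict(start_top=76,rocker_raised=62,lever_press=70,housing=18,spare=0,jar=0).items():
    for r in mark_of(p,n)[:1]: print(n,round(r["conf"],2),np.round(r["xy"]),world(p,r["xy"],z).round(), world(p,r["xy"]).round())
E
```

```text
t: 11.37
position: [527.9, -269.3, 67.8]
orientation: [-0.501, 0.505, -0.495, -0.499]
contact_force: [-4.1, 0.3, 19.6]
finger_gap: -0.1
t: 11.78
position: [530.5, -270.8, 174.7]
orientation: [-0.502, 0.508, -0.494, -0.496]
contact_force: [1.0, -0.8, 0.1]
finger_gap: -0.2
t: 12.28
position: [429.7, -220.4, 174.9]
orientation: [-0.502, 0.508, -0.494, -0.496]
contact_force: [0.3, -0.1, -0.0]
finger_gap: 0.1
start_top 0.59 [162. 204.] [ 528. -260.   76.] [ 529. -259.   77.]
rocker_raised 0.56 [260. 206.] [495. -62.  62.] [493. -63.  60.]
lever_press 0.83 [365. 231.] [541. 154.  70.] [540. 154.  70.]
housing 0.71 [363. 260.] [571. 157.  18.] [590. 155.  41.]
spare 0.86 [417. 207.] [383. 278.   0.] [404. 273.  19.]
jar 0.95 [125. 288.] [ 690. -292.    0.] [ 714. -271.   38.]
```

View pics/s5.png

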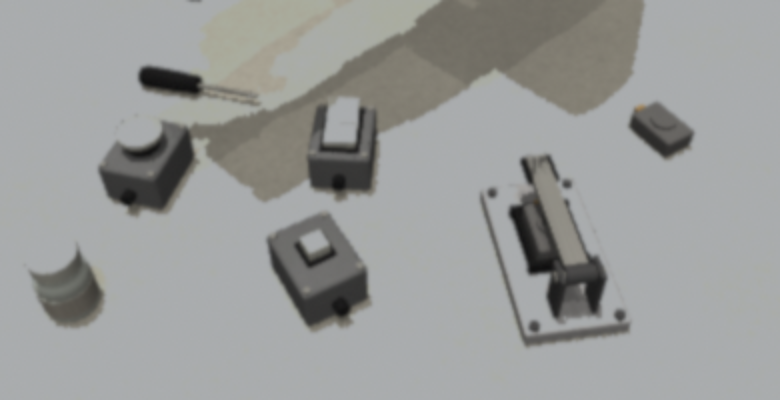

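The lever is down, the rocker's far end is down, and the button is back up at (140,133). The loose things are where they were and the arm is clear, so I'll hand in.

```bash
python3 -c "
from workcell import job;print(job.finish_job())"
```

```text
the job is handed in; nothing more can be done
None
```

The cycle is done in the order asked, using closed fingers only, and I handed it in at about 12.3 s of the 58 s allowed.

| Step | Stop height of fingertip | Force at stop | Expected height |
|---|---|---|---|
| Lever pushed down | 69.7 mm | 25 N | 70 mm |
| Rocker's raised end pressed | 61.8 mm | 27 N | 62 mm |
| Mushroom button pressed | 67.8 mm | 20 N | 68 mm |

- **Station:** the last camera check showed the lever press point at 70 mm, the rocker's pressed half at about 60–62 mm and the button back up at about 77 mm.
- **Left alone:** I made no move near the key box, and the key still looks up in the image. The housing is in its seat. The spare, screwdriver and jar show no shift beyond the few millimetres of measurement scatter. The arm ended clear of everything.
- **Disagreements:** single position readings from the networks varied by up to about 10 mm between cameras. In one top-view picture taken after the lever was down, the rocker point was wrongly found on the nest, and I ignored it. No check failed.

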